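# Set a stop collar on its threaded rod with a fork gauge

### The arm

A 6-joint arm with a two-finger parallel gripper is mounted at the origin on a cart in front of the work surface, level with it; the furniture and walls round the work are solid. World frame = base frame: x ahead of the robot, y to its left, z up, the work surface at z = 0. Lengths are in mm, angles in rad, forces in N, time in s.
With the tool pointing down it reaches from about 275 to 750 mm from the base axis. Payload 10.2 kg.
Tool frame: the origin (TCP) lies between the finger pads; the fingertips stand 11 mm ahead of it and the grasp point (between the pads) lies 8 mm behind it; z points along the fingers, y is the line along which they close (so a half turn about z gives the same grasp; the last joint's range is limited). The gripper opens to 85 mm and grips with 20 to 120 N. Pads are 22 mm wide; open, the fingers measure 114 mm over their backs; the gripper's body (76 mm by 85 mm) begins 54 mm behind the grasp point. The pads swing forward as they close: fully open they stand 13 mm farther back than shut.
Start: joints at [-1.471, 0.313, 1.498, -0, 1.331, -0.223], TCP at [166.529, -497.895, 242.294] pointing down, gripper open.
Joint ranges: [-2.94, 2.94], [-0.97, 2.17], [0.19, 2.56], [-1.23, 4.37], [0.02, 3.11], [-2.88, 2.88]. Speed limits (rad/s): [2.39, 2.39, 3.01, 3.14, 3.14, 3.14].

### API

Orientations are given as a unit quaternion [w, x, y, z].
In Python, from rig import sense, eyes, finish_job gives the robot as it stands.
- The arm moves only by the shell command python3 -m jog 'ROWS' [FORCE]. ROWS is JSON, a list of rows, each a list of 7 numbers: the shift along the tool's x, y, z in m, then the turn, a rotation vector about the tool's x, y, z in rad, then the finger opening in m, from 0 to 0.0854. In form: [[dx, dy, dz, rx, ry, rz, gripper], ...]. A call has 1 to 5 rows; each row shifts and turns the commanded pose from where the row before left it, along the tool's axes as they then stand; what a row does not reach is not made up. A row lasts 1/10 s, in which the tool goes at most 50 mm and 8.59 degrees, less where a joint would pass 70% of its speed; a pose out of reach is approached as far as the arm can. A call is refused whole if a number of a shift passes 0.05 or a number of a turn 0.15, either way. A call with a gripper value outside its range is refused whole. The fingers move at their own pace and stop on an object; FORCE is the grip in N (left out, the last holds). Time passes only in rows, so rows that do not move let the fingers close. It gives the time, the measured TCP pose, the force, the opening and the grip force at its end, in the units of the state.
- sense(): the state, without advancing time (a new reading comes with each control period).
- eyes.capture(name): name is "side" or "top" or "wrist"; returns the picture (480x640x3 uint8, red, green, blue); there is no depth.
- eyes.calibration(name): a dict with "fx", "fy", "cx", "cy" (pixels), "cam_to_world" (4x4, takes a point from camera to world coordinates); the wrist camera has in their place "mount" (4x4, takes a point from camera to tool coordinates, whose origin is the TCP and whose axes are the flange's). Camera axes: x right, y down, z forward; pixel columns grow to the right and rows downward; lengths in mm; the calibration is good to about 2 mm. A picture is of the moment at which its call begins: read the wrist's pose just before it. calibration takes no time and is no camera call.
- finish_job(): hands the job in; it is judged then, once.
The state is a dict: "time_s": time; "joints": joint angles; "dq": joint speeds; "tau": joint torques, N m; "eef_pos": TCP position; "ee_rot": TCP orientation; "force": force on the tool from outside, world axes, zero at the start; "wrist_torque": the same for the moment, N m; "grip_width": opening from 0.0 (shut) to 1.0 (fully open); "grip_force": force on a finger pad.
Only numpy, scipy, OpenCV 4.12 (cv2) and the standard library are available. Lean on these libraries where they do the work, as an engineer would, in place of code of your own. Each camera call takes 0.05 s, during which the arm holds its last target. There are 200 camera calls.

### The job

Set the height of the stop on the little rod stand: slide the red fork gauge fully home round the threaded rod, flat on the stand's foot under the brass collar, and let go of it. Then spin the knurled collar down by hand until it nips the gauge snugly, so that the gauge is firmly held; do not wind it down hard, do not shove the rod, and leave the jars and the little box beside it alone. Leave the gauge clamped there and take the hand away.

Things in the scene. Friction and masses are not known exactly. Their poses are not given: they have to be found in the camera images.
- stand: Fixed stand: round grey foot, 120 mm diameter, 8 mm thick; origin at the centre of its underside on the bench, z up. A vertical threaded rod stands at its centre. (A blue bench vice, 116 mm high, is fixed at the near left edge of the bench, over x below 0.40 and y from -0.10 to 0.)
- rod: The fixed threaded steel rod, 12 mm diameter, standing at the centre of the foot; origin on its axis at the top face of the foot. Its top is 84 mm above the foot's top face.
- stand_seat (a point): Point on the rod's axis at the top face of the foot (8 mm above the bench).
- collar: Knurled brass collar on the rod, 40 mm diameter, 40 mm high; origin at the centre of its underside, at first 25 to 34 mm above the foot's top face. Right-hand steep thread: 20 mm a turn, clockwise from above lowers it. Turns against about 0.15 N m of drag and stays where left; once on the gauge the moment rises 6 to 10 N mm per newton of clamping force, some 400 N per radian.
- gauge: Loose red fork gauge, 0.15 kg, 20 mm thick (its z), 116 mm long, 40 mm wide. Origin on its underside, where the rod's axis stands when the fork is fully home. The slot, 17 mm wide, opens to the gauge's +x; its flat end is 6 mm to -x of the origin and the prongs end 24 mm to +x. To -x a neck 14 mm wide runs to -90 mm and carries the upright grip tab.
- gauge_home (a point): The same point as the gauge's origin: rod axis when the fork is fully home.
- gauge_tab (a point): Middle of the gauge's upright grip tab, 75 mm to -x of the gauge's origin and 40 mm above its underside. The tab is 14 mm thick across the gauge's y, 24 mm long along its x, its top 52 mm above the gauge's underside; the neck under it is also 14 mm wide, so fingers can straddle both.
- grease_jar_1: Bystander: yellow jar with a black lid, 28 mm diameter, 41 mm high; origin under its centre.
- grease_jar_2: Bystander: blue jar with a white lid, 28 mm diameter, 41 mm high; origin under its centre.
- seal_box: Bystander: small brown cardboard box 40x55x28 mm; origin under its centre.
Not all that is in view belongs to the job. What is shaped like the stand but purple is not meant.

How it is judged:
By the outcome, as a careful person would: the job done as asked, in the order asked, and still so for the second after the job is handed in, with the robot touching nothing.
It also fails if it takes over 72 s, if anything falls off the work surface, if the arm or the gripper's body presses on something with over 40 N, if the wrist force passes 120 N, or if a joint passes its speed limit or range.

## Working session

There is one attempt and no reset: what is moved stays moved. The work goes in short steps, Python scripts to look and compute and a shell command to move; the robot and the scene stay as the last step left them, time stands still between calls to the robot, and variables do not carry over. Pictures are saved under pics/ and viewed, at most 13 in all, crops included, and the job is handed in when it is done.

```bash
mkdir -p pics; ls; python3 - <<'E'
from rig import sense, eyes
import cv2, numpy as np
s=sense(); print(s)
a=eyes.capture("side"); b=eyes.capture("top")
cv2.imwrite("pics/side0.png",a[...,::-1]); cv2.imwrite("pics/top0.png",b[...,::-1])
for n in("side","top","wrist"): print(n,eyes.calibration(n))
E
```

```text
pics
{'time_s': 0.0, 'joints': array([-1.47140840e+00,  3.13453432e-01,  1.49845260e+00, -4.53632826e-06,
        1.33106084e+00, -2.23388570e-01]), 'dq': array([-0.00017765, -0.0007001 ,  0.00076094, -0.00030572,  0.0001466 ,
       -0.00078208]), 'tau': array([-3.59696360e-04, -4.12269008e+01, -2.59740758e+01, -1.69135060e-04,
        4.24348604e-03, -2.19018361e-06]), 'eef_pos': array([ 166.49677297, -497.62167687,  241.72748993]), 'ee_rot': array([-6.85926043e-04,  9.87004839e-01,  1.60689063e-01,  4.03750461e-05]), 'force': array([-0.22302364, -0.48964602,  0.14447098]), 'wrist_torque': array([ 0.0143385 ,  0.02742086, -0.01621072]), 'grip_force': 0.0, 'grip_width': 0.9996266966859604}
side {'fx': 452.1923811028051, 'fy': 452.1923811028051, 'cx': 321.1883804943137, 'cy': 240.423266881833, 'cam_to_world': array([[ 9.03155785e-01, -1.67981662e-01,  3.95084534e-01,
         1.56021770e+02],
       [-4.29263039e-01, -3.39310558e-01,  8.37019467e-01,
        -1.13949150e+03],
       [-6.54756775e-03, -9.25554162e-01, -3.78558612e-01,
         4.00924672e+02],
       [ 0.00000000e+00,
[... 286 characters left out ...]
72e-01, -1.46818254e-02, -1.95604221e-02,
        -3.29123827e+02],
       [ 2.06769724e-02, -8.02065930e-02, -9.96563779e-01,
         1.21232742e+03],
       [ 0.00000000e+00,  0.00000000e+00,  0.00000000e+00,
         1.00000000e+00]])}
wrist {'fx': 371.17352672488033, 'fy': 371.17352672488033, 'cx': 316.2776868767808, 'cy': 241.55195630848812, 'mount': array([[ 1.09237044e-03, -9.54638373e-01, -2.97765652e-01,
         7.39272323e+01],
       [ 9.99999201e-01,  1.23223390e-03, -2.81994229e-04,
         6.03055668e-01],
       [ 6.36119443e-04, -2.97765106e-01,  9.54638956e-01,
        -1.31233729e+02],
       [ 0.00000000e+00,  0.00000000e+00,  0.00000000e+00,
         1.00000000e+00]])}
```

View pics/top0.png

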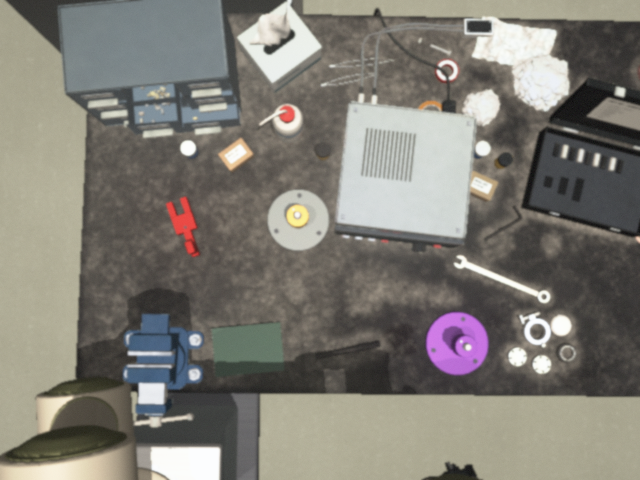

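View pics/side0.png

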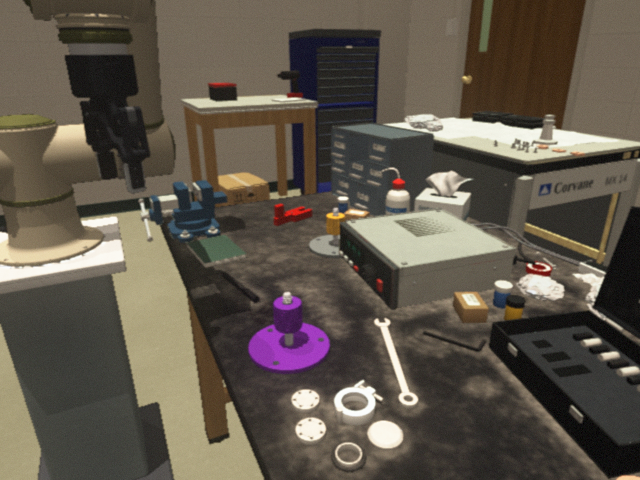

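The top view shows the foot at about (298,220), with the collar and rod at (297,215). The red gauge has its prongs at (180,205) and its tab at (193,248). A jar is at (188,148), another at (322,150), and the box is at (235,154). A grey instrument stands just right of the foot, and the purple decoy is at (457,343).

```bash
cat > h.py <<'E'
import numpy as np, cv2
from rig import sense, eyes
from scipy.spatial.transform import Rotation as R
def cap(n,fn=None):
    s=sense(); c=eyes.calibration(n); im=eyes.capture(n)
    if fn: cv2.imwrite(fn,im[...,::-1])
    if n=="wrist":
        T=np.eye(4); q=s["ee_rot"]; T[:3,:3]=R.from_quat([*q[1:],q[0]]).as_matrix(); T[:3,3]=s["eef_pos"]; M=T@c["mount"]
    else: M=c["cam_to_world"]
    return im,c,M
def ray(c,M,uv,z):
    d=M[:3,:3]@np.array([(uv[0]-c["cx"])/c["fx"],(uv[1]-c["cy"])/c["fy"],1]); o=M[:3,3]
    return o+d*(z-o[2])/d[2]
def proj(c,M,p):
    q=M[:3,:3].T@(np.asarray(p)-M[:3,3]); return np.array([c["cx"]+c["fx"]*q[0]/q[2],c["cy"]+c["fy"]*q[1]/q[2]])
def pose():
    s=sense(); q=s["ee_rot"]; m=R.from_quat([*q[1:],q[0]]).as_matrix()
    return s,m
E
python3 - <<'E'
from h import *
im,c,M=cap("top")
for n,uv,z in [("foot",(298,220),8),("rodtop",(297,215),92),("collar",(297,215),75),("prongs",(180,205),20),("tab",(193,249),50),("jarL",(188,148),41),("jarR",(322,150),41),("box",(235,154),28),("psL",(337,235),90),("psL0",(337,235),0),("psUL",(348,105),90)]: print(n,ray(c,M,uv,z).round(0))
im=im.astype(int); m=((im[...,0]>120)&(im[...,1]<70)&(im[...,2]<70)).astype(np.uint8)
for k in cv2.findContours(m,0,2)[0]:
    if cv2.contourArea(k)>100: print(cv2.minAreaRect(k)); print([list(ray(c,M,p,20).round(0)) for p in cv2.approxPolyDP(k,2,True)[:,0]])
s,mm=pose(); print(mm.round(3))
E
```

```text
foot [ 583. -302.    8.]
rodtop [ 583. -302.   92.]
collar [ 585. -302.   75.]
prongs [608. -75.  20.]
tab [ 521. -109.   50.]
jarL [714. -92.  41.]
jarR [ 715. -347.   41.]
box [ 707. -179.   28.]
psL [ 548. -375.   90.]
psL0 [ 556. -379.    0.]
psUL [ 789. -393.   90.]
((189.8369903564453, 226.5491180419922), (59.50364303588867, 12.521251678466797), 85.76361083984375)
[[np.float64(623.0), np.float64(-86.0), np.float64(20.0)], [np.float64(567.0), np.float64(-105.0), np.float64(20.0)], [np.float64(562.0), np.float64(-96.0), np.float64(20.0)], [np.float64(548.0), np.float64(-98.0), np.float64(20.0)], [np.float64(540.0), np.float64(-89.0), np.float64(20.0)], [np.float64(529.0), np.float64(-87.0), np.float64(20.0)], [np.float64(516.0), np.float64(-95.0), np.float64(20.0)], [np.float64(510.0), np.float64(-107.0), np.float64(20.0)], [np.float64(518.0), np.float64(-113.0), np.float64(20.0)], [np.float64(519.0), np.float64(-105.0), np.float64(20.0)], [np.float64(560.0), np.float64(-98.0), np.float64(20.0)], [np.float64(564.0), np.float64(-107.0), np.float64(20.0)]]
[[ 0.948  0.317 -0.   ]
 [ 0.317 -0.948  0.001]
 [ 0.    -0.001 -1.   ]]
```

```bash
python3 -m jog '[[0.039,-0.02,0.007,0,0,0,0.085],[0.039,-0.02,0.007,0,0,0,0.085],[0.039,-0.02,0.007,0,0,0,0.085],[0.039,-0.02,0.007,0,0,0,0.085],[0.039,-0.02,0.007,0,0,0,0.085]]'
python3 -m jog '[[0.039,-0.02,0.007,0,0,0,0.085],[0.039,-0.02,0.007,0,0,0,0.085],[0.039,-0.02,0.007,0,0,0,0.085],[0.039,-0.02,0.007,0,0,0,0.085],[0.039,-0.02,0.007,0,0,0,0.085]]'
python3 -m jog '[[0.039,-0.02,0.007,0,0,0,0.085],[0.039,-0.02,0.007,0,0,0,0.085],[0.039,-0.02,0.007,0,0,0,0.085],[0,0,0,0,0,0,0.085],[0,0,0,0,0,0,0.085]]'
python3 - <<'E'
from h import *
print(sense()["eef_pos"],sense()["joints"])
cap("wrist","pics/w1.png")
E
```

```text
time_s: 0.65
eef_pos: [320.6, -339.7, 207.0]
ee_rot: [-0.0, 0.987, 0.161, 0.0]
force: [0.8, -1.3, -0.5]
grip_width: 0.993
grip_force: 0.0
time_s: 1.15
eef_pos: [473.9, -182.9, 171.9]
ee_rot: [-0.0, 0.987, 0.161, -0.0]
force: [0.5, -1.3, -0.1]
grip_width: 0.999
grip_force: 0.0
time_s: 1.65
eef_pos: [564.8, -89.9, 150.7]
ee_rot: [-0.0, 0.987, 0.161, -0.001]
force: [-0.4, -0.1, -0.6]
grip_width: 0.998
grip_force: 0.0
[564.79308849 -89.8854606  150.67017914] [-3.62507645e-01  4.98702342e-01  1.47511291e+00 -2.53117158e-04
  1.16906392e+00  8.83970966e-01]
```

View pics/w1.png

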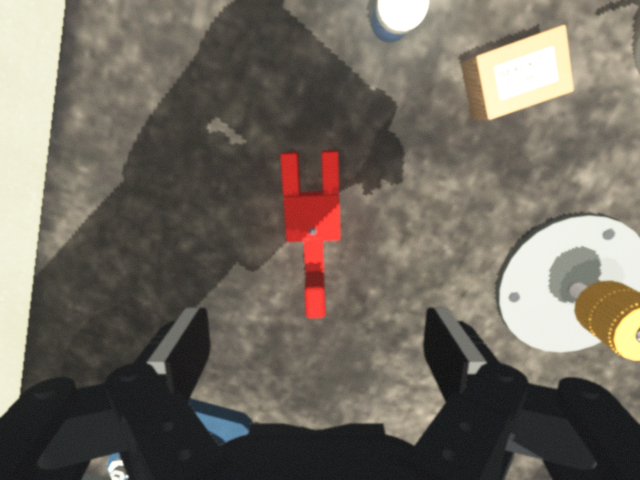

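The wrist view has the prong tips at (290,152) and (331,152), the block at (312,217), and the tab top at (315,303). The gauge is nearly aligned with the tool. The foot spans about (498–650, 213–352).

```bash
python3 - <<'E'
from h import *
im,c,M=cap("wrist")
i=im.astype(int); m=((i[...,0]>90)&(i[...,1]<60)&(i[...,2]<60)).astype(np.uint8)
def mid(v,lo=250,hi=380):
    u=np.flatnonzero(m[v,lo:hi])+lo; return u.min(),u.max(),(u.min()+u.max())/2
for v in (165,180,215,230,260,295,305,315): print(v,mid(v))
col=np.flatnonzero(m[:,315]); print("tab rows",col.min(),col.max())
P=ray(c,M,(mid(158)[2],152),20); B=ray(c,M,(mid(230)[2],240),20); T=ray(c,M,(mid(305)[2],303),52)
print("prong",P,"blockend",B,"tab",T, "tabends",ray(c,M,(315,289),52),ray(c,M,(315,318),52))
for d in (P-B,P-T): print(np.degrees(np.arctan2(d[1],d[0])),np.hypot(*d[:2]))
s,R0=pose(); print("toolyaw",np.degrees(np.arctan2(R0[1,0],R0[0,0])))
print("tab in tool",R0.T@(T-s["eef_pos"]))
# foot
g=(i.min(2)>150).astype(np.uint8); g[:,:490]=0; g[:200]=0; g[370:]=0
k=max(cv2.findContours(g,0,2)[0],key=cv2.contourArea); h=cv2.convexHull(k)[:,0]
W=np.array([ray(c,M,p,8)[:2] for p in h if p[0]<600 or p[1]<230]); 
A=np.c_[2*W,np.ones(len(W))]; x=np.linalg.lstsq(A,(W**2).sum(1),rcond=None)[0]; print("foot",x[:2],np.sqrt(x[2]+x[:2]@x[:2]))
print("box corner etc", ray(c,M,(476,120),0), ray(c,M,(572,85),0), ray(c,M,(400,25),20))
E
```

```text
165 (np.int64(280), np.int64(337), np.float64(308.5))
180 (np.int64(281), np.int64(338), np.float64(309.5))
215 (np.int64(283), np.int64(326), np.float64(304.5))
230 (np.int64(285), np.int64(307), np.float64(296.0))Traceback (most recent call last):
  File "<stdin>", line 6, in <module>
  File "<stdin>", line 5, in mid
    return umr_minimum(a, axis, None, out, keepdims, initial, where)
ValueError: zero-size array to reduction operation minimum which has no identity
```

```bash
python3 - <<'E'
from h import *
im,c,M=cap("wrist")
i=im.astype(int); m=((i[...,0]>45)&(i[...,0]>2*i[...,1])&(i[...,0]>2*i[...,2])).astype(np.uint8)
def mid(v,lo=250,hi=380):
    u=np.flatnonzero(m[v,lo:hi])+lo; return (u.min(),u.max(),(u.min()+u.max())/2) if len(u) else (0,0,0)
for v in (158,180,215,230,260,295,305,315): print(v,mid(v))
col=np.flatnonzero(m[:,315]); print("tab rows",col.min(),col.max())
P=ray(c,M,(mid(158)[2],152),20); B=ray(c,M,(mid(230)[2],240),20); T=ray(c,M,(mid(305)[2],303),52)
print("prong",P,"blockend",B,"tab",T, "tabends",ray(c,M,(315,289),52),ray(c,M,(315,318),52))
for d in (P-B,P-T): print(np.degrees(np.arctan2(d[1],d[0])),np.hypot(*d[:2]))
s,R0=pose(); print("toolyaw",np.degrees(np.arctan2(R0[1,0],R0[0,0])))
print("tab in tool",R0.T@(T-s["eef_pos"]))
g=(i.min(2)>150).astype(np.uint8); g[:,:490]=0; g[:200]=0; g[370:]=0
k=max(cv2.findContours(g,0,2)[0],key=cv2.contourArea); h=cv2.convexHull(k)[:,0]
W=np.array([ray(c,M,p,8)[:2] for p in h if p[0]<580 or p[1]<230]); 
A=np.c_[2*W,np.ones(len(W))]; x=np.linalg.lstsq(A,(W**2).sum(1),rcond=None)[0]; print("foot",x[:2],np.sqrt(x[2]+x[:2]@x[:2]))
print("box corner etc", ray(c,M,(476,120),0), ray(c,M,(572,85),0), ray(c,M,(400,25),20))
E
```

```text
158 (np.int64(278), np.int64(336), np.float64(307.0))
180 (np.int64(280), np.int64(336), np.float64(308.0))
215 (np.int64(282), np.int64(337), np.float64(309.5))
230 (np.int64(284), np.int64(338), np.float64(311.0))
260 (np.int64(303), np.int64(321), np.float64(312.0))
295 (np.int64(303), np.int64(322), np.float64(312.5))
305 (np.int64(304), np.int64(323), np.float64(313.5))
315 (np.int64(305), np.int64(321), np.float64(313.0))
tab rows 190 316
prong [616.25017885 -67.61615547  20.        ] blockend [556.87424566 -90.12480345  20.        ] tab [ 523.96111834 -103.27667349   52.        ] tabends [ 534.23204449 -100.9337973    52.        ] [ 513.35649753 -107.90123567   52.        ]
20.761069731585867 63.49913917272561
21.126545509609887 98.93908850801667
toolyaw 18.418025748826025
tab in tool [-42.09606872  -1.53311043  99.51799585]
foot [ 583.41245999 -302.49250028] 59.8639436248025
box corner etc [ 675.1032709  -176.47945914    0.        ] [ 717.83931984 -230.29885485    0.        ] [708.48420121 -98.81105073  20.        ]
```

```bash
python3 -m jog '[[-0.042,-0.0015,0,0,0,-0.045,0.05],[0,0,0.04,0,0,0,0.05],[0,0,0.04,0,0,0,0.05],[0,0,0.034,0,0,0,0.04],[0,0,0.008,0,0,0,0.04]]' 40
python3 -m jog '[[0,0,0,0,0,0,0.04],[0,0,0,0,0,0,0],[0,0,0,0,0,0,0],[0,0,0,0,0,0,0],[0,0,0,0,0,0,0]]' 40
python3 -m jog '[[0,0,-0.04,0,0,0,0],[0,0,0,0,0,0,0],[0,0,0,0,0,0,0]]' 40
python3 - <<'E'
from h import *
s,R0=pose(); print("toolyaw",np.degrees(np.arctan2(R0[1,0],R0[0,0])),s["joints"])
cap("wrist","pics/w2.png")
E
```

```text
time_s: 2.3
eef_pos: [522.5, -102.6, 26.7]
ee_rot: [-0.001, 0.983, 0.182, -0.002]
force: [-0.0, -0.4, 0.5]
grip_width: 0.468
grip_force: 0.0
time_s: 2.8
eef_pos: [525.5, -102.9, 31.2]
ee_rot: [0.001, 0.983, 0.183, 0.001]
force: [-2.4, -0.2, 6.6]
grip_width: 0.155
grip_force: 39.6
time_s: 3.1
eef_pos: [525.0, -102.5, 70.4]
ee_rot: [0.001, 0.983, 0.183, 0.001]
force: [-0.4, 0.9, -1.0]
grip_width: 0.158
grip_force: 39.7
toolyaw 21.079800859200486 [-4.12043463e-01  5.31852036e-01  1.66618592e+00 -5.94873044e-05
  9.41186948e-01  7.90877305e-01]
```

View pics/w2.png

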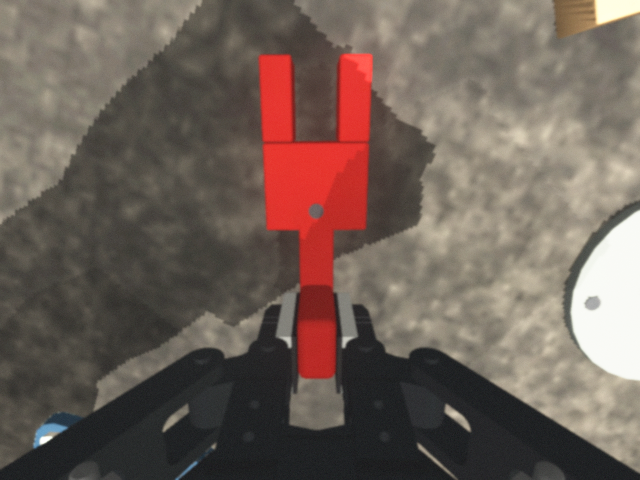

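Gripped and lifted: the gauge is straight in the fingers, with the slot centre at u≈316 and the prong tips at v≈55. Next I carry it to the stand.

```bash
python3 -m jog '[[-0.0285,0.031,0,0,0,0,0],[-0.0285,0.031,0,0,0,0,0],[-0.0285,0.031,0,0,0,0,0],[-0.0285,0.031,0,0,0,0,0],[0,0,0,0,0,0.143,0]]'
python3 -m jog '[[0,0,0,0,0,0.143,0],[0,0,0,0,0,0.143,0],[0,0,0,0,0,0.143,0],[0,0,0,0,0,0.143,0],[0,0,0,0,0,0,0]]'
python3 -m jog '[[0,0,0,0,0,0,0],[0,0,0,0,0,0,0]]'
python3 - <<'E'
from h import *
im,c,M=cap("wrist","pics/w3.png")
s,R0=pose(); yaw=np.arctan2(R0[1,0],R0[0,0]); print("toolyaw",np.degrees(yaw),s["joints"])
print("rod in tool",R0.T@(np.array([583.4,-302.5,30])-s["eef_pos"]), [proj(c,M,(583.4,-302.5,z)).round(0) for z in (8,92)])
E
```

```text
time_s: 3.65
eef_pos: [460.9, -262.9, 68.5]
ee_rot: [0.0, 0.994, 0.11, -0.0]
force: [1.6, 0.2, -1.0]
grip_width: 0.157
grip_force: 39.7
time_s: 4.15
eef_pos: [462.3, -258.8, 68.4]
ee_rot: [-0.0, 0.985, -0.173, -0.001]
force: [-0.1, -0.0, -1.8]
grip_width: 0.155
grip_force: 39.7
time_s: 4.35
eef_pos: [462.6, -258.9, 69.0]
ee_rot: [-0.0, 0.985, -0.171, -0.0]
force: [-0.0, 0.3, -1.3]
grip_width: 0.163
grip_force: 39.7
toolyaw -19.765838986346147 [-7.31452397e-01  5.26806992e-01  1.67943576e+00  5.80632551e-06
  9.35828041e-01  1.18431950e+00]
rod in tool [1.28347305e+02 1.27208034e-01 3.90175769e+01] [array([313.,   1.]), array([ 310., -113.])]
```

View pics/w3.png

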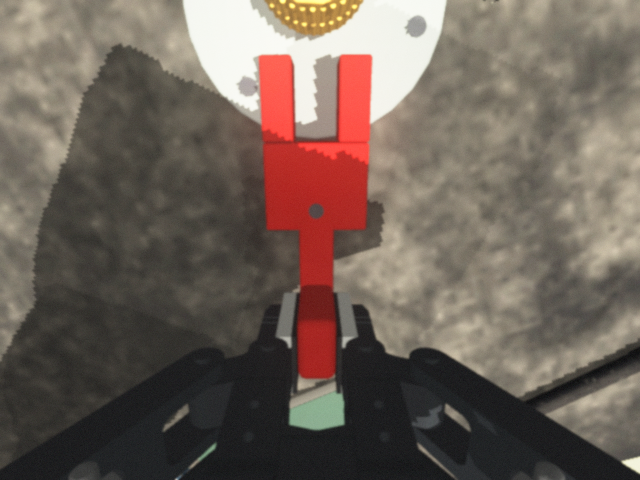

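The slot centre is at u≈316 and the collar centre at u≈313, so the gauge needs about 1 mm in −y. I'll lower it and slide in.

```bash
python3 -m jog '[[0,-0.001,0.014,0,0,0,0],[0,0,0.013,0,0,0,0],[0,0,0,0,0,0,0],[0,0,0,0,0,0,0]]'
python3 -m jog '[[0.01,0,0,0,0,0,0],[0.01,0,0,0,0,0,0],[0.01,0,0,0,0,0,0],[0,0,0,0,0,0,0],[0,0,0,0,0,0,0]]'
python3 - <<'E'
from h import *
im,c,M=cap("wrist","pics/w4.png")
im,c,M=cap("side"); p=proj(c,M,(560,-295,30)); print(p); x,y=p.astype(int)
cv2.imwrite("pics/s4.png",cv2.resize(im[y-50:y+40,x-60:x+60,::-1],None,fx=6,fy=6,interpolation=2))
s,R0=pose(); print("rod in tool",R0.T@(np.array([583.4,-302.5,30])-s["eef_pos"]))
E
```

```text
time_s: 4.8
eef_pos: [463.0, -258.1, 42.2]
ee_rot: [-0.0, 0.985, -0.173, -0.0]
force: [0.1, -0.7, -1.9]
grip_width: 0.158
grip_force: 39.7
time_s: 5.3
eef_pos: [491.1, -268.3, 42.5]
ee_rot: [0.0, 0.985, -0.173, -0.0]
force: [-1.0, -0.0, -1.3]
grip_width: 0.157
grip_force: 39.6
[323.33282366 235.44049119]
rod in tool [98.63172072  0.80460258 12.3813096 ]
```

View pics/w4.png

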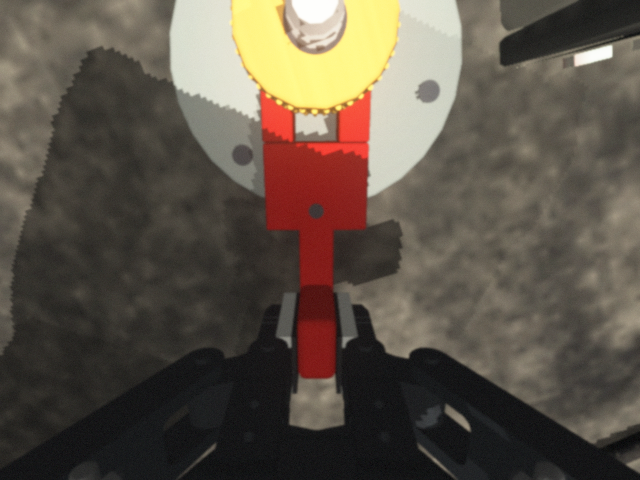

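View pics/s4.png

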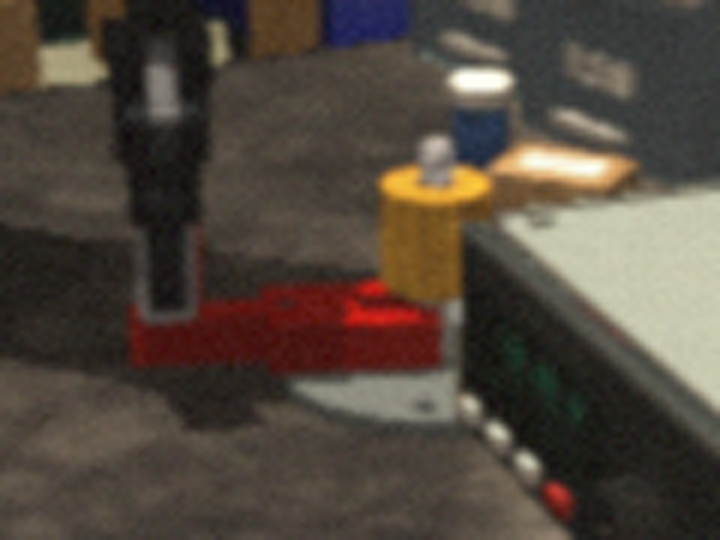

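In the wrist view the slot (u≈316) lines up with the collar (u≈315.5) and the prongs are going under it. In the side view the gauge clears both foot and collar. I'll keep sliding gently.

```bash
python3 -m jog '[[0.007,0,0,0,0,0,0],[0.007,0,0,0,0,0,0],[0.006,0,0,0,0,0,0],[0,0,0,0,0,0,0],[0,0,0,0,0,0,0]]'
python3 -m jog '[[0.001,0,0,0,0,0,0],[0.001,0,0,0,0,0,0],[0.001,0,0,0,0,0,0],[0,0,0,0,0,0,0]]'
python3 -m jog '[[0.0005,0,0,0,0,0,0],[0.0005,0,0,0,0,0,0],[0,0,0,0,0,0,0]]'
```

```text
time_s: 5.9
eef_pos: [510.1, -275.1, 42.1]
ee_rot: [-0.0, 0.985, -0.173, -0.0]
force: [-0.3, 1.2, -1.2]
grip_width: 0.155
grip_force: 39.6
time_s: 6.3
eef_pos: [513.0, -276.2, 42.3]
ee_rot: [0.0, 0.985, -0.173, 0.0]
force: [-0.1, 0.3, -1.9]
grip_width: 0.164
grip_force: 39.6
time_s: 6.6
eef_pos: [513.5, -276.3, 42.3]
ee_rot: [-0.0, 0.985, -0.173, -0.001]
force: [-4.2, 2.0, 1.7]
grip_width: 0.154
grip_force: 40.0
```

```bash
python3 -m jog '[[-0.0003,0,0.001,0,0,0,0],[0,0,0,0,0,0,0]]'
python3 -m jog '[[0,0,0.0007,0,0,0,0],[0,0,0,0,0,0,0]]'
python3 -m jog '[[0,0,0.0005,0,0,0,0],[0,0,0,0,0,0,0]]'
```

```text
time_s: 6.8
eef_pos: [513.4, -276.4, 41.1]
ee_rot: [-0.0, 0.985, -0.173, -0.0]
force: [-3.3, 0.8, 0.4]
grip_width: 0.158
grip_force: 40.0
time_s: 7.0
eef_pos: [513.5, -276.3, 40.4]
ee_rot: [-0.0, 0.985, -0.173, -0.0]
force: [-3.8, 1.2, 0.6]
grip_width: 0.157
grip_force: 40.0
time_s: 7.2
eef_pos: [513.5, -276.3, 40.0]
ee_rot: [-0.0, 0.985, -0.173, -0.0]
force: [-5.1, 2.1, 0.9]
grip_width: 0.162
grip_force: 40.1
```

```bash
python3 -m jog '[[-0.0002,0,0.0005,0,0,0,0],[0,0,0,0,0,0,0]]'
python3 -m jog '[[0,0,0.0005,0,0,0,0],[0,0,0,0,0,0,0]]'
python3 -m jog '[[0,0,0.0005,0,0,0,0],[0,0,0,0,0,0,0]]'
```

```text
time_s: 7.4
eef_pos: [513.5, -276.4, 39.5]
ee_rot: [-0.0, 0.985, -0.173, 0.0]
force: [-3.5, 1.0, -0.2]
grip_width: 0.155
grip_force: 40.0
time_s: 7.6
eef_pos: [513.4, -276.3, 39.2]
ee_rot: [-0.0, 0.985, -0.173, -0.0]
force: [-6.2, 2.0, 2.5]
grip_width: 0.158
grip_force: 40.4
time_s: 7.8
eef_pos: [513.4, -276.3, 39.3]
ee_rot: [0.0, 0.985, -0.173, -0.0]
force: [-7.6, 3.4, 7.0]
grip_width: 0.157
grip_force: 41.0
```

```bash
python3 -m jog '[[0,0,-0.0007,0,0,0,0.03],[0,0,0,0,0,0,0.03],[0,0,0,0,0,0,0.03],[0,0,0,0,0,0,0.03]]'
python3 -m jog '[[0,0,-0.03,0,0,0,0.03],[0,0,-0.04,0,0,0,0.03],[0,0,-0.04,0,0,0,0.06],[-0.02,0,0,0,0,0,0.06],[0,0,0,0,0,0,0.06]]'
python3 - <<'E'
from h import *
im,c,M=cap("wrist","pics/w5.png")
cap("side","pics/s5_full.png")
s,R0=pose(); print(s["eef_pos"],s["joints"],proj(c,M,(583.4,-302.5,92)))
E
```

```text
time_s: 8.2
eef_pos: [513.6, -276.5, 39.3]
ee_rot: [0.0, 0.985, -0.173, 0.0]
force: [0.8, -0.2, -0.2]
grip_width: 0.352
grip_force: 0.0
time_s: 8.7
eef_pos: [493.9, -269.2, 150.2]
ee_rot: [0.0, 0.985, -0.173, 0.0]
force: [0.3, -0.6, -0.4]
grip_width: 0.703
grip_force: 0.0
[ 494.64070753 -269.53876785  148.98901555] [-7.06927445e-01  4.82615435e-01  1.50555042e+00  1.01359224e-04
  1.15379631e+00  1.21129482e+00] [314.41710537  79.66104088]
```

View pics/w5.png

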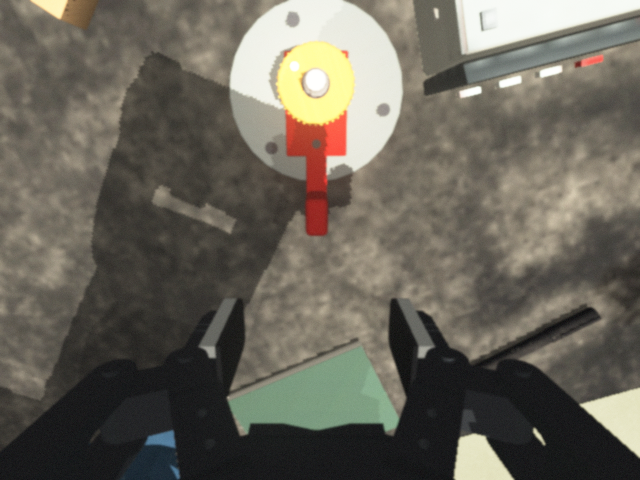

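The gauge is home round the rod and released. The rod top is at (316,82), with the neck and tab straight below it at u≈317. Next I go over the rod and wind the hand back before gripping.

```bash
python3 -m jog '[[0.047,0,0,0,0,-0.1,0.06],[0.047,0.005,0,0,0,-0.145,0.06],[0,0,0,0,0,-0.145,0.06],[0,0,0,0,0,-0.145,0.06],[0,0,0,0,0,-0.145,0.06]]'
python3 -m jog '[[0,0,0,0,0,-0.145,0.06],[0,0,0,0,0,-0.145,0.06],[0,0,0,0,0,-0.145,0.06],[0,0,0,0,0,-0.145,0.06],[0,0,0,0,0,-0.145,0.06]]'
python3 -m jog '[[0,0,0,0,0,-0.145,0.06],[0,0,0,0,0,-0.145,0.06],[0,0,0,0,0,-0.145,0.06],[0,0,0,0,0,-0.145,0.06],[0,0,0,0,0,-0.145,0.06]]'
python3 -m jog '[[0,0,0,0,0,-0.145,0.06],[0,0,0,0,0,-0.145,0.06],[0,0,0,0,0,0,0.06],[0,0,0,0,0,0,0.06]]'
python3 - <<'E'
from h import *
im,c,M=cap("wrist","pics/w6.png")
s,R0=pose(); print(s["joints"],R0.round(3),R0.T@(np.array([583,-302,57])-s["eef_pos"]),proj(c,M,(583,-302,92)))
E
```

```text
time_s: 9.3
eef_pos: [583.6, -301.8, 147.5]
ee_rot: [-0.001, 0.986, 0.169, -0.001]
force: [0.1, 0.6, 0.2]
grip_width: 0.702
grip_force: 0.0
time_s: 9.8
eef_pos: [583.4, -301.9, 148.0]
ee_rot: [-0.001, 0.862, 0.507, -0.0]
force: [0.4, 0.1, 0.9]
grip_width: 0.703
grip_force: 0.0
time_s: 10.3
eef_pos: [583.4, -301.9, 148.0]
ee_rot: [-0.001, 0.626, 0.78, 0.0]
force: [-0.5, -0.1, -0.2]
grip_width: 0.702
grip_force: 0.0
time_s: 10.7
eef_pos: [583.3, -301.8, 148.5]
ee_rot: [-0.0, 0.511, 0.86, 0.0]
force: [0.2, 0.7, 0.4]
grip_width: 0.699
grip_force: 0.0
[-6.55612898e-01  6.80583064e-01  1.17594304e+00  8.32632323e-05
  1.28584787e+00 -1.15418949e+00] [[-0.478  0.878 -0.001]
 [ 0.878  0.478  0.001]
 [ 0.001 -0.    -1.   ]] [-6.02480882e-02 -2.91973017e-01  9.16585903e+01] [319.56014868 272.21962701]
```

View pics/w6.png

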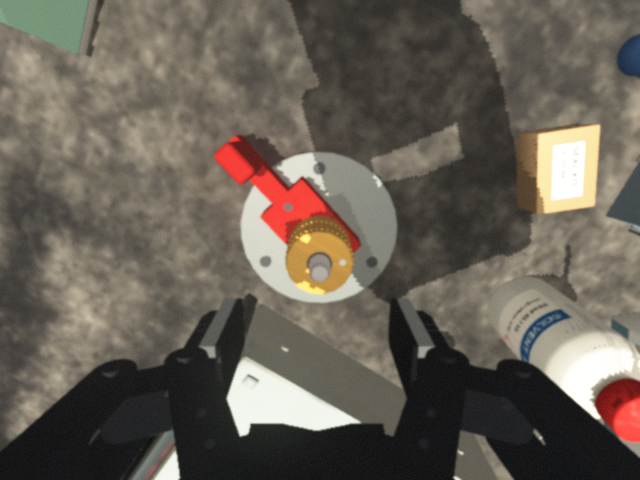

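The rod top is at (319,268), centred between the fingers, and the gauge is still home. I'll descend and grip the collar.

```bash
python3 -m jog '[[0.0005,-0.0007,0.03,0,0,0,0.06],[0,0,0.03,0,0,0,0.06],[0,0,0.02,0,0,0,0.06],[0,0,0.0115,0,0,0,0.06],[0,0,0,0,0,0,0.06]]'
python3 -m jog '[[0,0,0,0,0,0,0.045],[0,0,0,0,0,0,0.03],[0,0,0,0,0,0,0.03],[0,0,0,0,0,0,0.03],[0,0,0,0,0,0,0.03]]' 60
python3 -c "
from h import *
s,m=pose();print(s['wrist_torque'],m.T@s['force'],s['eef_pos'])"
```

```text
time_s: 11.25
eef_pos: [581.8, -301.4, 56.3]
ee_rot: [-0.001, 0.51, 0.86, 0.0]
force: [0.7, -0.3, 0.9]
grip_width: 0.702
grip_force: 0.0
time_s: 11.75
eef_pos: [584.5, -301.3, 60.0]
ee_rot: [0.003, 0.509, 0.861, 0.001]
force: [8.4, 4.8, 0.7]
grip_width: 0.452
grip_force: 61.0
[ 0.66620984 -1.10245328 -0.00567383] [ 0.18592597  9.71295168 -0.69347497] [ 584.45503123 -301.31117596   59.97039828]
```

```bash
python3 -m jog '[[0,0.0015,0,0,0,0,0.03],[0,0,0,0,0,0,0.03],[0,0,0,0,0,0,0.03]]'
python3 -c "
from h import *
s,m=pose();print(m.T@s['wrist_torque'],m.T@s['force'],s['eef_pos'])"
```

```text
time_s: 12.05
eef_pos: [584.6, -301.3, 59.9]
ee_rot: [0.002, 0.509, 0.861, 0.0]
force: [1.0, 3.2, 6.5]
grip_width: 0.447
grip_force: 61.7
[-0.20016313  0.33726539 -0.03388891] [ 2.32340143  2.45530726 -6.46941602] [ 584.64980229 -301.25757284   59.92821921]
```

```bash
python3 -m jog '[[0,0,0.0004,0,0,0.14,0.03],[0,0,0.0004,0,0,0.14,0.03],[0,0,0.0005,0,0,0.14,0.03],[0,0,0.0004,0,0,0.14,0.03],[0,0,0.0005,0,0,0.14,0.03]]'
python3 -c "
from h import *
s,m=pose();print(m.T@s['wrist_torque'],m.T@s['force'],s['eef_pos'],s['joints'][5])"
```

```text
time_s: 12.55
eef_pos: [585.1, -301.1, 57.7]
ee_rot: [0.002, 0.775, 0.632, 0.001]
force: [4.8, 2.6, 5.9]
grip_width: 0.448
grip_force: 61.6
[-0.32543021  0.56146151 -0.10028413] [ 3.55585706  4.18194917 -5.89227564] [ 585.0863531  -301.08144893   57.68929652] -0.45032414155661066
```

```bash
python3 -m jog '[[0.0005,0.0007,0.0004,0,0,0.14,0.03],[0,0,0.0004,0,0,0.14,0.03],[0,0,0.0005,0,0,0.14,0.03],[0,0,0.0004,0,0,0.14,0.03],[0,0,0.0005,0,0,0.14,0.03]]'
python3 -c "
from h import *
s,m=pose();print(m.T@s['wrist_torque'],m.T@s['force'],s['eef_pos'],s['joints'][5])"
```

```text
time_s: 13.05
eef_pos: [585.6, -301.3, 55.5]
ee_rot: [0.002, 0.945, 0.327, 0.001]
force: [4.4, -0.2, 4.3]
grip_width: 0.45
grip_force: 61.6
[ 0.04220207  0.48377088 -0.11399547] [ 3.37363819  2.92342806 -4.25576201] [ 585.63077832 -301.29248095   55.48917841] 0.2508277214232904
```

```bash
python3 -c "
from h import *
im,c,M=cap('side'); p=proj(c,M,(575,-300,40)); x,y=p.astype(int)
cv2.imwrite('pics/s7.png',cv2.resize(im[y-50:y+40,x-60:x+60,::-1],None,fx=6,fy=6,interpolation=2))"
```

```text
(no output)
```

View pics/s7.png

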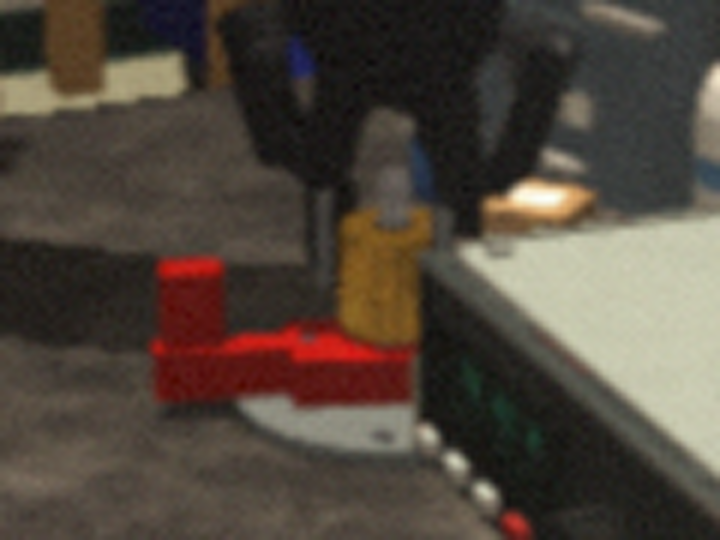

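The collar has come down nearly to the gauge. From here I turn in smaller steps and watch the torque.

```bash
python3 -m jog '[[0.0005,0.0004,0.0004,0,0,0.14,0.03],[0,0,0.0004,0,0,0.14,0.03],[0,0,0,0,0,0,0.03]]'
python3 -c "
from h import *
s,m=pose();print(m.T@s['wrist_torque'],m.T@s['force'],s['eef_pos'],s['joints'][5])"
python3 -m jog '[[0,0,0.0004,0,0,0.14,0.03],[0,0,0,0,0,0,0.03]]'
python3 -c "
from h import *
s,m=pose();print(m.T@s['wrist_torque'],m.T@s['force'],s['eef_pos'],s['joints'][5])"
```

```text
time_s: 13.4
eef_pos: [585.8, -301.5, 54.6]
ee_rot: [0.001, 0.981, 0.193, 0.001]
force: [1.4, -1.5, 5.5]
grip_width: 0.449
grip_force: 61.7
[0.20924501 0.06585804 0.15463435] [ 0.71149643  1.87391342 -5.50649695] [ 585.84373681 -301.45009094   54.55514436] 0.528742770943495
time_s: 13.6
eef_pos: [585.9, -301.5, 54.1]
ee_rot: [0.001, 0.992, 0.125, 0.001]
force: [0.9, -1.0, 4.7]
grip_width: 0.452
grip_force: 61.7
[0.16258211 0.18080447 0.20758821] [ 0.6033416   1.23209667 -4.70304053] [ 585.87493266 -301.53403131   54.08705768] 0.6682312515337511
```

```bash
cat > t.py <<'E'
from h import *
s,m=pose();print("M",(m.T@s['wrist_torque']).round(2),"F",(m.T@s['force']).round(1),s['joints'][5].round(3))
E
for i in 1; do python3 -m jog '[[0,0,0.0003,0,0,0.1,0.03]]' ; python3 t.py; done
python3 -m jog '[[0,0,0.0003,0,0,0.1,0.03]]' | head -1; python3 t.py
python3 -m jog '[[0,0,0.0003,0,0,0.1,0.03]]' | head -1; python3 t.py
```

```text
time_s: 13.7
eef_pos: [585.9, -301.6, 53.8]
ee_rot: [0.001, 0.997, 0.076, 0.001]
force: [2.2, -2.1, 5.8]
grip_width: 0.452
grip_force: 61.7
M [ 0.08  0.19 -0.09] F [ 1.9  2.5 -5.8] 0.766
time_s: 13.8
M [ 0.    0.26 -0.11] F [ 1.6  2.  -4.9] 0.868
time_s: 13.9
M [-0.06  0.24 -0.18] F [ 2.2  2.2 -4.4] 0.968
```

```bash
python3 -m jog '[[0,0,0.0003,0,0,0.1,0.03]]' | head -1; python3 t.py
python3 -m jog '[[0,0,0.0003,0,0,0.08,0.03]]' | head -1; python3 t.py
```

```text
time_s: 14.0
M [-0.09  0.33 -0.14] F [ 1.6  2.8 -4.3] 1.068
time_s: 14.1
M [-0.09  0.28 -0.17] F [ 2.   2.2 -4.8] 1.148
```

```bash
python3 -m jog '[[0,0,0.0003,0,0,0.08,0.03]]' | head -1; python3 t.py
python3 -m jog '[[0,0,0.0002,0,0,0.08,0.03]]' | head -1; python3 t.py
python3 -m jog '[[0,0,0.0003,0,0,0.08,0.03]]' | head -1; python3 t.py
```

```text
time_s: 14.2
M [-0.14  0.24 -0.15] F [ 2.5  1.9 -4.6] 1.227
time_s: 14.3
M [-0.15  0.33 -0.19] F [ 1.6  3.3 -4.5] 1.307
time_s: 14.4
M [-0.19  0.34 -0.18] F [ 2.8  2.5 -5.4] 1.387
```

```bash
python3 -m jog '[[0,0,0.0003,0,0,0.08,0.03]]' | head -1; python3 t.py
python3 -m jog '[[0,0,0.0002,0,0,0.08,0.03]]' | head -1; python3 t.py
```

```text
time_s: 14.5
M [-0.22  0.3  -0.11] F [ 2.   2.4 -5.6] 1.467
time_s: 14.6
M [-0.17  0.32 -0.26] F [ 3.   2.6 -5.1] 1.547
```

```bash
python3 -c "
from h import *
im,c,M=cap('side'); p=proj(c,M,(575,-300,40)); x,y=p.astype(int)
cv2.imwrite('pics/s8.png',cv2.resize(im[y-20:y+25,x-35:x+25,::-1],None,fx=12,fy=12,interpolation=2))"
```

```text
(no output)
```

View pics/s8.png

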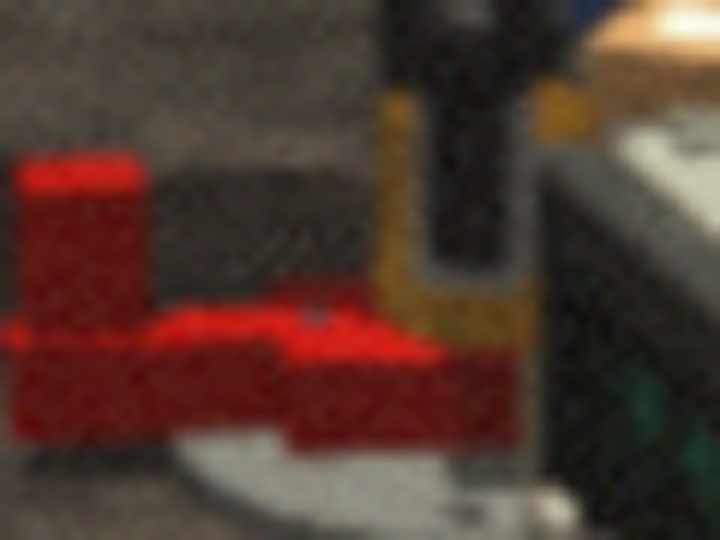

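The collar's underside is now almost on the gauge.

```bash
python3 -m jog '[[0,0,0.0002,0,0,0.05,0.03]]' | head -1; python3 t.py
python3 -m jog '[[0,0,0.0001,0,0,0.05,0.03]]' | head -1; python3 t.py
```

```text
time_s: 14.75
M [-0.16  0.23 -0.35] F [ 2.2  3.  -6.4] 1.595
time_s: 14.85
M [-0.17  0.23 -0.53] F [ 2.1  3.4 -6.2] 1.646
```

```bash
python3 -m jog '[[0,0,0.0001,0,0,0.035,0.03]]' | head -1; python3 t.py
python3 -m jog '[[0,0,0,0,0,0,0.03]]' | head -1; python3 t.py
```

```text
time_s: 14.95
M [-0.24  0.24 -0.67] F [ 3.1  3.4 -7.6] 1.68
time_s: 15.05
M [-0.17  0.19 -0.33] F [ 2.3  3.9 -7. ] 1.679
```

```bash
python3 -m jog '[[0,0,0,0,0,0,0.06],[0,0,0,0,0,0,0.06],[0,0,0,0,0,0,0.06],[0,0,0,0,0,0,0.06]]'
python3 -m jog '[[0,0,-0.02,0,0,0,0.06],[0,0,-0.04,0,0,0,0.06],[0,0,-0.04,0,0,0,0.06],[-0.04,0,-0.02,0,0,0,0.06],[-0.04,0,0,0,0,0,0.06]]'
python3 -m jog '[[0,0,0,0,0,0,0.06],[0,0,0,0,0,0,0.06]]'
python3 -c "
from h import *
cap('wrist','pics/w9.png')"
```

```text
time_s: 15.45
eef_pos: [585.0, -300.5, 48.8]
ee_rot: [-0.0, 0.928, -0.372, -0.0]
force: [-0.3, 0.0, -0.0]
grip_width: 0.702
grip_force: 0.0
time_s: 15.95
eef_pos: [527.5, -245.7, 171.9]
ee_rot: [0.001, 0.928, -0.372, 0.003]
force: [1.6, -0.2, -0.9]
grip_width: 0.701
grip_force: 0.0
time_s: 16.15
eef_pos: [527.2, -245.3, 169.5]
ee_rot: [0.0, 0.928, -0.372, 0.0]
force: [1.1, -0.3, -0.0]
grip_width: 0.702
grip_force: 0.0
```

View pics/w9.png

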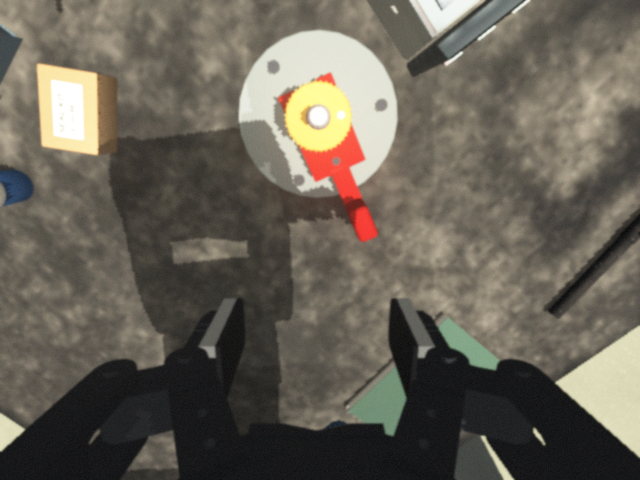

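The gauge is home round the rod (rod at (318,117), tab at (365,235)) and the collar sits on it. The hand is clear, and the box and jars look undisturbed.

```bash
python3 -c "
from rig import finish_job
print(finish_job())"
```

```text
the job is handed in; nothing more can be done
None
```

The gauge is fully home on the foot, and the collar is spun down to nip it with roughly 60 N (estimated from the wrist torque); the hand is clear, and the job was handed in at about 16 s of the 72 s allowed.

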